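Rack the cabinet feet in the order of the sample strip

ROBOT

A 7-joint arm with a two-finger parallel gripper is mounted at the origin on a cart in front of the work surface, level with it; the furniture and walls round the work are solid. World frame = base frame: x ahead of the robot, y to its left, z up, the work surface at z = 0. Lengths are in m, angles in rad, forces in N, time in s.
With the tool pointing down it reaches from about 0.35 to 0.9 m from the base axis. Payload 8.1 kg.
Tool frame: the origin (TCP) lies where the fingers leave the gripper's body, on its centre line; the fingertips stand 66 mm ahead of it and the grasp point (between the pads) lies 47 mm ahead of it (arm.tip_reach is the distance from the TCP to the fingertips, in m); z points along the fingers, y is the direction in which the jaws open and shut (so a half turn about z gives the same grasp; the last joint's range is limited). The gripper opens to 92 mm and grips with 3 to 60 N. Pads are 19 mm wide; open, the fingers measure 130 mm over their backs; the gripper's body (75 mm by 190 mm) begins 47 mm behind the grasp point.
Start: joints at [1.02, 0.434, 0.025, 1.573, -0.012, 1.134, -0.075], TCP at [0.271, -0.563, 0.292] pointing down, gripper open.
Joint ranges: [-2.62, 2.62], [-0.44, 2.09], [-1.27, 1.32], [0.08, 2.57], [-1.32, 4.46], [0.12, 2], [-2.74, 2.74]. Speed limits (rad/s): [2.22, 2.22, 3.01, 3.01, 3.14, 3.14, 3.14].

INTERFACE

Orientations are given as a rotation vector (axis times angle).
In Python, from cell import arm gives the robot as it stands.
- The arm moves only by the tool carry_out, never from a script. Its argument "plan" is a list of rows, each a list of 5 numbers: the shift along the world's x, y, z in cm, then the turn about the world's z in rad, then the finger opening in cm, from 0 to 9.18. In form: [[tx, ty, tz, spin, fingers], ...]. A call has 1 to 20 rows; each row is the pose to reach, as a shift and turn from the pose measured when the call began; what a row does not reach only later rows make up. A row lasts 1/10 s, in which the tool goes at most 50 mm and 8.59 degrees, less where a joint would pass 70% of its speed; a pose out of reach is approached as far as the arm can. A call with a gripper value outside its range is refused whole. The fingers move at their own pace and stop on an object; "squeeze" is the grip in N (left out, the last holds). Time passes only in rows, so rows that repeat a pose let the fingers close. It gives the time, the measured TCP pose, the force and the opening at its end, in the units of the state.
- arm.observe(): the state, without advancing time (a new reading comes with each control period).
- arm.get_image(name): name is "scene" or "side" or "wrist"; returns (picture, depth): 480x640x3 uint8, red, green, blue; 480x640 float32, m along the optical axis (not along the pixel's ray), 0 where there is no reading.
- arm.get_calibration(name): a dict with "intrinsics" (3x3 intrinsics, pixels), "rvec" (rotation vector, rad) and "tvec" (3), from world to camera coordinates, as OpenCV has them; the wrist camera has in their place "tool_from_camera" (4x4, takes a point from camera to tool coordinates, whose origin is the TCP and whose axes are the flange's). Camera axes: x right, y down, z forward; pixel columns grow to the right and rows downward; lengths in m; the calibration is good to about 2 mm. A picture is of the moment at which its call begins: read the wrist's pose just before it. get_calibration takes no time and is no camera call.
- arm.sign_off(): hands the job in, once; it reports no verdict.
The state is a dict: "clock": time; "joints": joint angles; "dq": joint speeds; "joint_efforts": joint torques, N m; "position": TCP position; "ee_rot": TCP orientation; "force": force on the tool from outside, world axes, zero at the start; "ft_torque": the same for the moment, N m; "width": opening from 0.0 (shut) to 1.0 (fully open).
Only numpy, scipy, OpenCV 4.12 (cv2) and the standard library are available. Lean on these libraries where they do the work, as an engineer would, in place of code of your own. Each camera call takes 0.05 s, during which the arm holds its last target. There are 200 camera calls.

TASK

Move the four cabinet feet from the grey drying rack to the white fitting rack, one to a bay, so that they stand in the same order as the sample slices on the order strip: match each foot to its slice by its outline, and count both rows from the end with the dark steel post. Leave every foot standing upright on the bay floor, near the middle of its bay.

Things in the scene. Friction and masses are not known exactly. Their poses are not given: they have to be found in the camera images.
- round_foot: loose dark-wood cabinet foot; from above its outline is round, 46 mm across. Upright block 60 mm tall, a steel stud (8 mm thick, 10 mm long) in the middle of its top. Origin at the centre of its underside, z up. Starts in a bay of the grey drying rack (bays like the fitting rack's, no post), its x axis about across the rack.
- square_foot: loose dark-wood cabinet foot; from above its outline is square, 42 x 42 mm, sides along its x and y. Upright block 60 mm tall, a steel stud (8 mm thick, 10 mm long) in the middle of its top. Origin at the centre of its underside, z up. Starts in a bay of the grey drying rack (bays like the fitting rack's, no post), its x axis about across the rack.
- slim_foot: loose dark-wood cabinet foot; from above its outline is a slim rectangle, 26 mm along its x and 52 mm along its y. Upright block 60 mm tall, a steel stud (8 mm thick, 10 mm long) in the middle of its top. Origin at the centre of its underside, z up. Starts in a bay of the grey drying rack (bays like the fitting rack's, no post), its x axis about across the rack.
- cross_foot: loose dark-wood cabinet foot; from above its outline is a plus-shaped cross, 48 mm over the arms, each arm 18 mm wide, arms along its x and y. Upright block 60 mm tall, a steel stud (8 mm thick, 10 mm long) in the middle of its top. Origin at the centre of its underside, z up. Starts in a bay of the grey drying rack (bays like the fitting rack's, no post), its x axis about across the rack.
- round_sample: sample slice of the round foot: same dark wood, same outline, but only 10 mm thick and without stud; fixed on the order strip. Origin at the centre of its underside.
- square_sample: sample slice of the square foot: same dark wood, same outline, but only 10 mm thick and without stud; fixed on the order strip. Origin at the centre of its underside.
- slim_sample: sample slice of the slim foot: same dark wood, same outline, but only 10 mm thick and without stud; fixed on the order strip. Origin at the centre of its underside.
- cross_sample: sample slice of the cross foot: same dark wood, same outline, but only 10 mm thick and without stud; fixed on the order strip. Origin at the centre of its underside.
- fitting_rack: white laminated rack, fixed, a row of four bays. Origin under the row's centre, y along the row to the end with the dark steel post (at y +152 mm, 18 mm thick, 50 mm high). Bay centres at x 0, y +102 (first, by the post), +34, -34, -102 mm; each 62 x 62 mm inside, floor 8 mm above the table, lips round it 6 mm thick, 8 mm above the floor.
- order_strip: white laminated board, fixed, 60 x 248 x 8 mm, carrying the sample slices in a row. Origin under the row's centre, y along the row to the end with the dark steel post (at y +137 mm, 42 mm high). Slices lie at x 0, y +93 (first, by the post), +31, -31, -93 mm, in an order that varies.

How it is judged:
By the outcome, as a careful person would: the job done as asked, in the order asked, and still so for the second after the job is handed in, with the robot touching nothing.
It also fails if it takes over 96 s, if anything falls off the work surface, if the arm or the gripper's body presses on something with over 40 N, if the wrist force passes 120 N, or if a joint passes its speed limit or range.

## Working session

There is one attempt and no reset: what is moved stays moved. The work goes in short steps, Python scripts to look and compute and a tool call to move; the robot and the scene stay as the last step left them, time stands still between calls to the robot, and variables do not carry over. Pictures are saved under pics/ and viewed, about 12 in all and at most 16, crops included, and the job is handed in when it is done.

Besides the shell and the picture viewer there is one more tool, called after ">>>" as name([rows], argument=value, ...), one row to a line, values as JSON. carry_out: Moves the arm, as the interface text tells. Its arguments: {"type":"object","properties":{"plan":{"type":"array"},"squeeze":{"type":"number"}},"required":["plan"]}

```bash
mkdir -p pics; cat > h.py <<'E'
import numpy as np, cv2
from cell import arm
def cal(n):
    c=arm.get_calibration(n); K=np.array(c["intrinsics"])
    if n=="wrist":
        s=arm.observe(); T=np.eye(4); T[:3,:3]=cv2.Rodrigues(np.array(s["ee_rot"],float))[0]; T[:3,3]=s["position"]
        M=T@np.array(c["tool_from_camera"]); return K,M[:3,:3],M[:3,3]
    R=cv2.Rodrigues(np.array(c["rvec"],float))[0]; return K,R.T,-R.T@np.array(c["tvec"]).ravel()
def ray(C,u,v,z):
    K,R,o=C; d=R@np.linalg.inv(K)@np.array([u,v,1.]); return o+d*(z-o[2])/d[2]
def cloud(C,dep):
    K,R,o=C; v,u=np.mgrid[:480,:640]; p=np.stack([(u-K[0,2])/K[0,0]*dep,(v-K[1,2])/K[1,1]*dep,dep],-1)
    return p@R.T+o
def proj(C,p):
    K,R,o=C; q=K@(R.T@(np.array(p)-o)); return q[:2]/q[2]
def shot(n,name):
    C=cal(n); im,d=arm.get_image(n); cv2.imwrite(f"pics/{name}.png",im[:,:,::-1]); np.save(f"pics/{name}.npy",d); return C,im,d
E
python3 - <<'E'
from h import *
for n in ("scene","side","wrist"):
    C,im,d=shot(n,n+"0"); print(n,C[2].round(3),C[1][:,2].round(2))
print(arm.observe())
E
```

```text
scene [-0.058 -0.43   0.582] [ 0.72  0.35 -0.61]
side [ 0.411 -0.874  0.51 ] [ 0.17  0.83 -0.53]
wrist [ 0.34  -0.529  0.385] [-0.26 -0.12 -0.96]
{'clock': 0.15, 'joints': array([ 1.02040728,  0.43507197,  0.02498733,  1.57387045, -0.01161072,
        1.13394957, -0.07507816]), 'dq': array([-0.00055885, -0.0032325 , -0.00032733, -0.00333132,  0.0001043 ,
       -0.0004812 , -0.00038051]), 'joint_efforts': array([ 2.15730979e-03, -6.68257141e+01,  9.86131690e-01, -3.14691246e+01,
       -6.05098251e-02,  3.94651364e-02,  1.32430127e-04]), 'position': array([ 0.27044545, -0.56313803,  0.29162654]), 'ee_rot': array([-3.06213019e+00, -6.97182960e-01,  5.57709585e-04]), 'force': array([ 0.47258801,  0.38665146, -0.28334177]), 'ft_torque': array([-0.0208432 ,  0.02658412, -0.04960199]), 'width': 0.9994447130365891}
```

View pics/scene0.png

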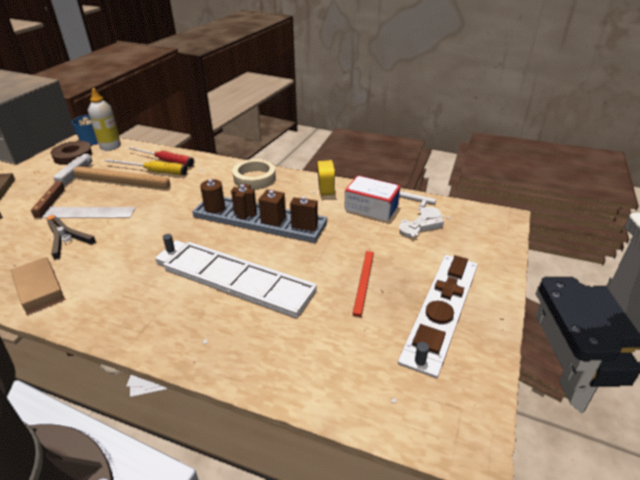

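View pics/side0.png

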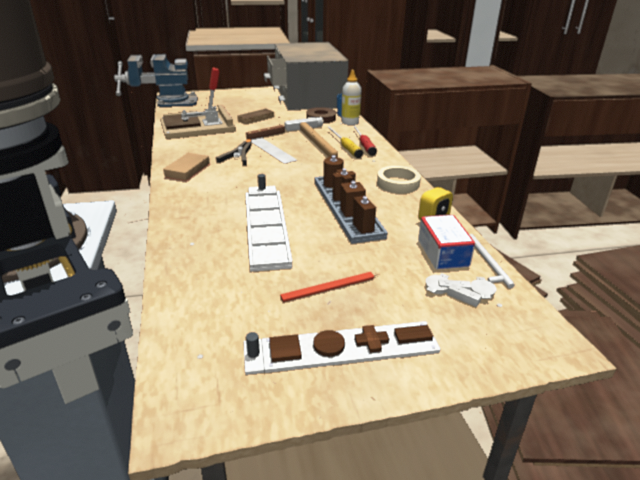

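The order strip, counted from its post, reads square, round, cross, slim. In the side view its slices are at about (285,347), (329,343), (372,338) and (413,333). The fitting rack's post is at its +y end (scene 169,243). From the left, the grey rack appears to hold round, cross, then two boxy feet. Next I'll get their positions.

```bash
python3 - <<'E'
from h import *
# rough positions
for n,pts in (("scene",{"post":(169,243,.04),"rL":(160,260,.016),"rR":(298,308,.016),"rRt":(314,289,.016),"round":(212,183,.068),"cross":(243,188,.068),"c":(272,196,.068),"d":(305,201,.068)}),
 ("side",{"post":(262,182,.04),"rnear-l":(250,268,.016),"rnear-r":(291,266,.016),"round":(333,160,.068),"cross":(344,173,.068),"c":(352,186,.068),"d":(364,202,.068),})):
    C=cal(n)
    for k,(u,v,z) in pts.items(): print(n,k,ray(C,u,v,z).round(3))
for n in ("scene","side"):
    C=cal(n); d=np.load(f"pics/{n}0.npy"); im=cv2.imread(f"pics/{n}0.png"); P=cloud(C,d)
    hsv=cv2.cvtColor(im,cv2.COLOR_BGR2HSV)
    x,y,z=P[...,0],P[...,1],P[...,2]
    reg=(d>0)&(x>.35)&(x<.85)&(y>-.45)&(y<.3)
    m=(reg&(z>.06)&(z<.073)&(hsv[...,2]<110)).astype(np.uint8)
    nn,lab,st,ce=cv2.connectedComponentsWithStats(m)
    for i in range(1,nn):
        if st[i,4]>40:
            q=P[lab==i]; r=cv2.minAreaRect(q[:,:2].astype(np.float32)*1000); print(n,"foot",ce[i].round(),st[i,4],q.mean(0).round(3),np.round(r[0]),np.round(r[1]),round(r[2]))
    m=(reg&(z>.003)&(z<.03)&(hsv[...,2]>150)&(hsv[...,1]<40)).astype(np.uint8)
    nn,lab,st,ce=cv2.connectedComponentsWithStats(m)
    for i in range(1,nn):
        if st[i,4]>300:
            q=P[lab==i]; r=cv2.minAreaRect(q[:,:2].astype(np.float32)*1000); print(n,"white",ce[i].round(),st[i,4],q.mean(0).round(3),np.round(r[0]),np.round(r[1]),round(r[2]))
E
```

```text
scene post [0.462 0.119 0.04 ]
scene rL [0.437 0.126 0.016]
scene rR [ 0.432 -0.161  0.016]
scene rRt [ 0.483 -0.165  0.016]
scene round [0.636 0.14  0.068]
scene cross [0.645 0.07  0.068]
scene c [0.642 0.001 0.068]
scene d [ 0.652 -0.067  0.068]
side post [0.47  0.115 0.04 ]
side rnear-l [ 0.424 -0.171  0.016]
side rnear-r [ 0.494 -0.176  0.016]
side round [0.633 0.145 0.068]
side cross [0.642 0.073 0.068]
side c [0.644 0.009 0.068]
side d [ 0.65  -0.062  0.068]
scene foot [211. 187.] 172 [0.624 0.135 0.066] [629. 139.] [38. 42.] 44
scene foot [243. 192.] 167 [0.634 0.063 0.066] [638.  66.] [38. 44.] 56
scene foot [271. 199.] 193 [ 0.635 -0.001  0.066] [641.   2.] [40. 39.] 3
scene foot [304. 204.] 184 [ 0.644 -0.068  0.066] [647. -66.] [22. 49.] 10
scene white [421. 216.] 765 [ 0.774 -0.272  0.013] [ 785. -268.] [158.  87.] 16
scene white [239. 275.] 4451 [ 0.465 -0.023  0.011] [465. -11.] [304.  77.] 88
scene white [438. 318.] 2383 [ 0.517 -0.372  0.009] [ 539. -371.] [ 60. 276.] 89
side foot [334. 164.] 94 [0.631 0.129 0.065] [632. 135.] [42. 33.] 29
side foot [347. 183.] 257 [0.638 0.03  0.065] [642.  38.] [ 48. 111.] 5
side foot [363. 205.] 170 [ 0.647 -0.07   0.066] [647. -64.] [25. 55.] 18
side white [266. 228.] 2701 [ 0.464 -0.027  0.011] [465.  -9.] [309.  74.] 88
side white [468. 282.] 1255 [ 0.778 -0.267  0.013] [ 811. -237.] [210. 118.] 42
side white [338. 350.] 3064 [ 0.535 -0.378  0.008] [ 540. -369.] [ 62. 273.] 89
```

>>> carry_out([
  [36,57,4,1.18,9],
  [36,57,4,1.18,9],
  [36,57,4,1.18,9],
  [36,57,4,1.18,9],
  [36,57,4,1.18,9],
  [36,57,4,1.18,9],
  [36,57,4,1.18,9],
  [36,57,4,1.18,9],
  [36,57,4,1.18,9],
  [36,57,4,1.18,9],
  [36,57,4,1.18,9],
  [36,57,4,1.18,9],
  [36,57,4,1.18,9],
  [36,57,4,1.18,9],
  [36,57,4,1.18,9],
  [36,57,4,1.18,9],
  [36,57,4,1.18,9],
  [36,57,4,1.18,9],
  [36,57,4,1.18,9],
], squeeze=30)

```text
clock: 2.05
position: [0.6301, 0.0056, 0.3317]
ee_rot: [-2.159, -2.282, 0.002]
force: [0.2, -0.2, 0.0]
width: 0.982
```

```bash
python3 - <<'E'
from h import *
C,im,d=shot("wrist","w1"); s=arm.observe(); print(s["position"],s["ee_rot"],s["joints"].round(2),s["clock"],C[2],C[1][:,2])
E
```

```text
[0.63021019 0.0058194  0.3318083 ] [-2.15878018e+00 -2.28183530e+00  1.72284045e-03] [ 0.19  0.46 -0.43  1.47  0.19  1.26 -0.2 ] 2.1 [0.62544787 0.08337994 0.42469238] [ 0.01400107 -0.28448539 -0.95857813]
```

View pics/w1.png

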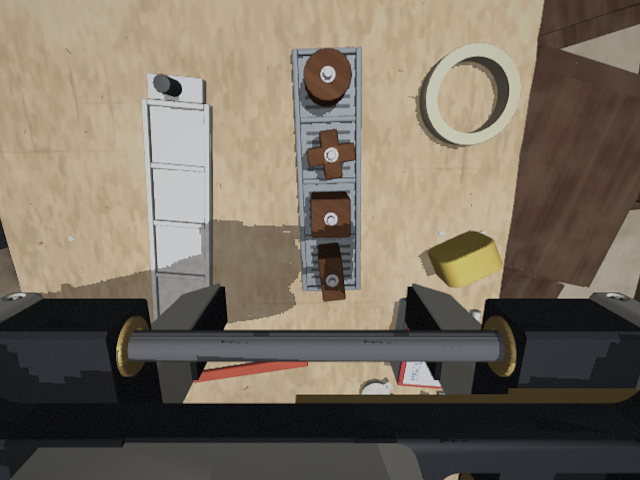

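The picture shows all four feet, with studs at about (328,74) round, (331,155) cross, (331,219) square and (333,281) slim. The fitting rack's post is at (168,85) and its bays run down from it. The cross and slim feet look slightly turned.

```bash
python3 - <<'E'
from h import *
C=cal("wrist"); im=cv2.imread("pics/w1.png"); d=np.load("pics/w1.npy"); P=cloud(C,d); g=cv2.cvtColor(im,cv2.COLOR_BGR2HSV)
for n,(u,v) in dict(round=(328,74),cross=(331,155),square=(331,219),slim=(333,281)).items():
    q=ray(C,u,v,.078); w=(abs(P[...,:2]-q[:2]).max(-1)<.034)&(P[...,2]>.060)&(d>0)
    top=P[w]; r=cv2.minAreaRect(top[:,:2].astype(np.float32)*1000)
    st=w&(g[...,1]<60)&(g[...,2]>110); vv,uu=np.nonzero(st)
    print(n,"stud",q.round(4),"topz",np.median(top[:,2]).round(4),top[:,2].max().round(3),"rect",np.round(r[0],1),np.round(r[1],1),round(r[2],1),"studmask",len(uu),ray(C,uu.mean(),vv.mean(),.078).round(4) if len(uu) else 0)
for z,pts in ((.05,[(161,81)]),(.016,[(146,103),(207,105),(152,165),(209,169),(154,223),(210,226),(155,270),(210,276)])):
    for u,v in pts: print(u,v,ray(C,u,v,z).round(4),P[v,u].round(4))
# white laps: left/right edge of rack at z~.016
m=(g[...,2]>90)&(g[...,1]<40)&(P[...,2]>.012)&(P[...,2]<.02)&(P[...,0]<.53)&(P[...,1]>-.08)
for y in np.arange(-.06,.13,.02):
    k=m&(abs(P[...,1]-y)<.01); x=P[...,0][k]; print(y.round(2),len(x),np.percentile(x,[1,99]).round(4) if len(x) else 0)
E
python3 - <<'E'
import cv2
a=cv2.imread('pics/w1.png')
cv2.imwrite('pics/w1c.png',cv2.resize(a[30:320,130:380],None,fx=2,fy=2,interpolation=cv2.INTER_CUBIC))
E
```

```text
round stud [0.6325 0.1445 0.078 ] topz 0.0685 0.08 rect [631.8 146.2] [45.  45.2] 48.5 studmask 225 [0.6312 0.1462 0.078 ]
cross stud [0.6402 0.0734 0.078 ] topz 0.0689 0.357 rect [650.3  66.2] [44.8 70.4] 52.4 studmask 198 [0.6399 0.0754 0.078 ]
square stud [0.6446 0.0103 0.078 ] topz 0.3688 0.384 rect [644.6  12. ] [64.5 68. ] 90.0 studmask 711 [ 0.6758 -0.1082  0.078 ]
slim stud [ 0.6515 -0.0576  0.078 ] topz 0.0682 0.08 rect [650.4 -59.2] [25.9 51.9] 10.1 studmask 75 [ 0.6502 -0.0568  0.078 ]
161 81 [0.4683 0.1337 0.05  ] [0.4688 0.1336 0.051 ]
146 103 [0.4361 0.1151 0.016 ] [0.437 0.115 0.018]
207 105 [0.503  0.1169 0.016 ] [0.5034 0.1168 0.0173]
152 165 [0.4375 0.0486 0.016 ] [0.4377 0.0487 0.0165]
209 169 [0.503  0.0479 0.016 ] [0.5029 0.0478 0.0155]
154 223 [ 0.4346 -0.0201  0.016 ] [ 0.4347 -0.02    0.0163]
210 226 [ 0.5022 -0.0199  0.016 ] [ 0.5007 -0.0211  0.0112]
155 270 [ 0.4313 -0.0809  0.016 ] [ 0.4312 -0.081   0.0158]
210 276 [ 0.5002 -0.0851  0.016 ] [ 0.4987 -0.087   0.0112]
-0.06 157 [0.4261 0.4998]
-0.04 161 [0.4268 0.5003]
-0.02 429 [0.4277 0.5003]
0.0 183 [0.4281 0.5015]
0.02 197 [0.4285 0.5022]
0.04 414 [0.4291 0.5026]
0.06 297 [0.4298 0.5031]
0.08 224 [0.4301 0.5038]
0.1 230 [0.4307 0.5045]
0.12 902 [0.4327 0.5039]
```

View pics/w1c.png

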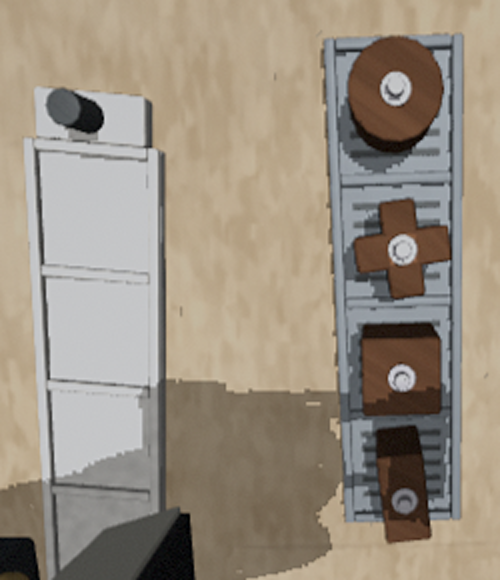

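Slice and foot positions agree across the views. Fitting rack: centre about (0.464,-0.020), yaw about -0.027. The square foot goes first, to bay 1 at (0.467,0.082).

>>> carry_out([
  [1.5,0.6,0,0.015,9],
  [1.5,0.6,-5,0.015,9],
  [1.5,0.6,-10,0.015,9],
  [1.5,0.6,-15,0.015,9],
  [1.5,0.6,-19,0.015,9],
  [1.5,0.6,-22,0.015,9],
  [1.5,0.6,-23.5,0.015,9],
  [1.5,0.6,-23.5,0.015,9],
  [1.5,0.6,-23.5,0.015,3],
  [1.5,0.6,-23.5,0.015,3],
  [1.5,0.6,-23.5,0.015,3],
  [1.5,0.6,-23.5,0.015,3],
  [1.5,0.6,-23.5,0.015,3],
  [1.5,0.6,-23.5,0.015,3],
  [1.5,0.6,-23.5,0.015,3],
  [1.5,0.6,-23.5,0.015,3],
], squeeze=30)

```text
clock: 3.7
position: [0.6452, 0.0118, 0.0969]
ee_rot: [-2.142, -2.298, 0.002]
force: [-0.5, 0.2, 1.7]
width: 0.452
```

>>> carry_out([
  [0,0,3,0,3],
  [0,0,7,0,3],
  [0,0,11,0,3],
  [-4,1.5,11,-0.03,3],
  [-8,3,11,-0.06,3],
  [-12,5,11,-0.09,3],
  [-16,6.5,11,-0.1,3],
  [-17.8,7.0,11,-0.1,3],
  [-17.8,7.0,11,-0.1,3],
  [-17.8,7.0,8,-0.1,3],
  [-17.8,7.0,5,-0.1,3],
  [-17.8,7.0,3,-0.1,3],
  [-17.8,7.0,1.5,-0.1,3],
  [-17.8,7.0,1.5,-0.1,3],
])

```text
clock: 5.1
position: [0.4668, 0.0813, 0.1101]
ee_rot: [-2.253, -2.187, 0.006]
force: [0.2, -0.1, -1.1]
width: 0.455
```

```bash
python3 - <<'E'
from h import *
s=arm.observe(); print(s["position"],s["ee_rot"],s["force"],s["width"])
C,im,d=shot("wrist","w2"); C,im2,d=shot("side","s2"); C,im3,d=shot("scene","c2")
o=np.hstack([im2[150:290,220:420],im3[170:310,140:340]])
cv2.imwrite("pics/p2.png",cv2.resize(o,None,fx=2,fy=2)[:,:,::-1])
E
```

```text
[0.46680984 0.08126148 0.11009484] [-2.25285195 -2.18654112  0.00609452] [ 0.16476163 -0.0892362  -1.08683401] 0.45521930539687755
```

View pics/p2.png

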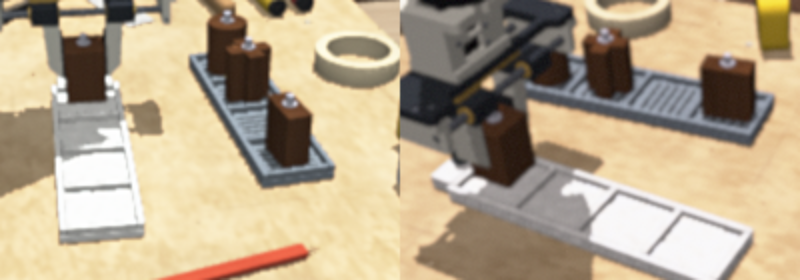

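The square foot hangs upright over bay 1, by the post. I'll lower it, release it and rise.

>>> carry_out([
  [0,0.05,-0.7,0,3],
  [0,0.05,-1.2,0,3],
  [0,0.05,-1.3,0,3],
  [0,0.05,-1.3,0,3],
  [0,0.05,-1.3,0,9],
  [0,0.05,-1.3,0,9],
  [0,0.05,-1.3,0,9],
  [0,0.05,-1.3,0,9],
  [0,0.05,-1.3,0,9],
  [0,0.05,3,0,9],
  [0,0.05,8,0,9],
  [0,0.05,13,0,9],
  [0,0,17,0,9],
])

```text
clock: 6.55
position: [0.468, 0.0822, 0.2853]
ee_rot: [2.253, 2.188, 0.002]
force: [1.2, -0.1, -1.4]
width: 0.979
```

>>> carry_out([
  [4,1.6,0,0.02,9],
  [8,3.2,0,0.04,9],
  [12,4.8,0,0.06,9],
  [16.4,6.4,0,0.08,9],
  [16.4,6.4,0,0.08,9],
  [16.4,6.4,-5,0.08,9],
  [16.4,6.4,-10,0.08,9],
  [16.4,6.4,-14,0.08,9],
  [16.4,6.4,-17,0.08,9],
  [16.4,6.4,-18.8,0.08,9],
  [16.4,6.4,-18.8,0.08,9],
  [16.4,6.4,-18.8,0.08,3],
  [16.4,6.4,-18.8,0.08,3],
  [16.4,6.4,-18.8,0.08,3],
  [16.4,6.4,-18.8,0.08,3],
  [16.4,6.4,-18.8,0.08,3],
  [16.4,6.4,-18.8,0.08,3],
  [16.4,6.4,-18.8,0.08,3],
])

```text
clock: 8.35
position: [0.6322, 0.1462, 0.0977]
ee_rot: [2.164, 2.276, 0.003]
force: [0.0, -0.2, 2.6]
width: 0.497
```

>>> carry_out([
  [0,0,4,0,3],
  [0,0,8,0,3],
  [0,0,12,0,3],
  [-3.5,-2.6,12,-0.02,3],
  [-7,-5.5,12,-0.04,3],
  [-10,-8,12,-0.06,3],
  [-13.5,-10.6,12,-0.08,3],
  [-16.7,-13.2,12,-0.08,3],
  [-16.7,-13.2,12,-0.08,3],
  [-16.7,-13.2,8,-0.08,3],
  [-16.7,-13.2,5,-0.08,3],
  [-16.7,-13.2,2.5,-0.08,3],
  [-16.7,-13.2,1,-0.08,3],
  [-16.7,-13.2,0.1,-0.08,3],
  [-16.7,-13.2,0.0,-0.08,3],
  [-16.7,-13.2,0.0,-0.08,3],
])

```text
clock: 9.95
position: [0.4655, 0.0145, 0.0978]
ee_rot: [2.253, 2.188, 0.003]
force: [-0.1, 0.2, -1.7]
width: 0.498
```

>>> carry_out([
  [0,0,0,0,9],
  [0,0,0,0,9],
  [0,0,0,0,9],
  [0,0,0,0,9],
  [0,0,0,0,9],
  [0,0,3,0,9],
  [0,0,8,0,9],
  [0,0,13,0,9],
  [3,-2,18,0.05,9],
  [7,-3,22,0.1,9],
  [11,-4,22,0.12,9],
  [14,-5,22,0.12,9],
  [14,-5,22,0.12,9],
])

```text
clock: 11.25
position: [0.6091, -0.0381, 0.3174]
ee_rot: [2.121, 2.314, 0.005]
force: [-0.2, -1.0, -0.9]
width: 0.981
```

```bash
python3 - <<'E'
from h import *
C,im,d=shot("wrist","w3"); s=arm.observe(); print(s["position"],s["ee_rot"],s["clock"])
P=cloud(C,d); x,y,z=P[...,0],P[...,1],P[...,2]
m=((z>.062)&(z<.074)&(d>0)).astype(np.uint8); n,l,st,ce=cv2.connectedComponentsWithStats(m)
for i in range(1,n):
    if st[i,4]>200:
        r=cv2.minAreaRect(P[l==i][:,:2].astype(np.float32)*1000); print(ce[i].round(),st[i,4],np.round(r[0],1),np.round(r[1],1),round(r[2],1))
E
```

```text
[ 0.60685461 -0.03653883  0.3169521 ] [2.1201264  2.3176561  0.00334686] 11.3
[172.  84.] 2334 [467.   79.1] [42.4 42.4] 89.4
[359. 109.] 1695 [639.9  73.5] [44.3 44.7] 56.5
[171. 157.] 1810 [465.1  14. ] [44.9 45. ] 32.0
[504. 237.] 1627 [805.7 -36.5] [55.  34.4] 29.1
[353. 246.] 1172 [650.3 -59.7] [26.  51.9] 10.2
```

View pics/w3.png

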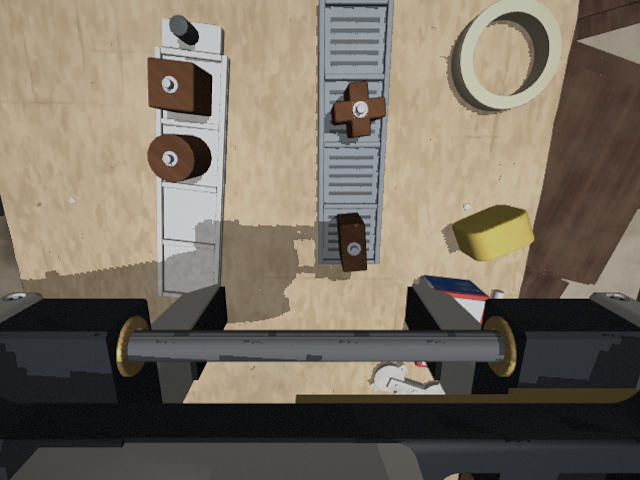

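Square stands in bay 1 at (172,84) and round in bay 2 at (171,157). Cross at (359,109) and slim at (353,246) remain, both turned about 0.18 rad. Next is the cross.

>>> carry_out([
  [1,4,0,0.04,9],
  [2,8,0,0.08,9],
  [3.3,11.1,0,0.1,9],
  [3.3,11.1,0,0.1,9],
  [3.3,11.1,-5,0.1,9],
  [3.3,11.1,-10,0.1,9],
  [3.3,11.1,-15,0.1,9],
  [3.3,11.1,-19,0.1,9],
  [3.3,11.1,-22,0.1,9],
  [3.3,11.1,-22,0.1,9],
  [3.3,11.1,-22,0.1,3],
  [3.3,11.1,-22,0.1,3],
  [3.3,11.1,-22,0.1,3],
  [3.3,11.1,-22,0.1,3],
  [3.3,11.1,-22,0.1,3],
  [3.3,11.1,-22,0.1,3],
  [3.3,11.1,-22,0.1,3],
])

```text
clock: 13.0
position: [0.6402, 0.0745, 0.0975]
ee_rot: [2.001, 2.42, 0.004]
force: [-0.2, -0.6, 4.8]
width: 0.52
```

```bash
python3 - <<'E'
from h import *
d=np.load("pics/w3.npy"); im=cv2.imread("pics/w3.png")
c=arm.get_calibration("wrist"); T=np.eye(4); T[:3,:3]=cv2.Rodrigues(np.array([2.1201264,2.3176561,.00334686]))[0]; T[:3,3]=[.60685,-.03654,.31695]
M=T@np.array(c["tool_from_camera"]); C=(np.array(c["intrinsics"]),M[:3,:3],M[:3,3])
for u,v in [(159,294),(218,297),(163,240),(221,243),(161,186),(224,188),(226,127),(156,55),(227,60)]: print(u,v,ray(C,u,v,.016).round(4))
s=arm.observe(); print(s["position"],s["ee_rot"])
E
```

```text
159 294 [ 0.4228 -0.1541  0.016 ]
218 297 [ 0.4955 -0.1516  0.016 ]
163 240 [ 0.43   -0.0839  0.016 ]
221 243 [ 0.4983 -0.0814  0.016 ]
161 186 [ 0.4299 -0.0204  0.016 ]
224 188 [ 0.5008 -0.0162  0.016 ]
226 127 [0.5019 0.0495 0.016 ]
156 55 [0.4296 0.1128 0.016 ]
227 60 [0.5018 0.1147 0.016 ]
[0.64015081 0.07446054 0.097465  ] [2.00143069 2.42029057 0.00411377]
```

>>> carry_out([
  [0,0,4,0,3],
  [0,0,8,0,3],
  [0,0,12,0,3],
  [-3.5,-2.6,12,-0.05,3],
  [-7,-5.2,12,-0.1,3],
  [-10.5,-7.8,12,-0.15,3],
  [-14,-10.4,12,-0.2,3],
  [-17.7,-12.6,12,-0.22,3],
  [-17.7,-12.6,12,-0.22,3],
  [-17.7,-12.6,8,-0.22,3],
  [-17.7,-12.6,5,-0.22,3],
  [-17.7,-12.6,2.5,-0.22,3],
  [-17.7,-12.6,1,-0.22,3],
  [-17.7,-12.6,0.1,-0.22,3],
  [-17.7,-12.6,0.0,-0.22,3],
  [-17.7,-12.6,0.0,-0.22,3],
])

```text
clock: 14.6
position: [0.4634, -0.0513, 0.0975]
ee_rot: [2.254, 2.186, 0.004]
force: [-0.3, -0.4, -1.7]
width: 0.523
```

>>> carry_out([
  [0,0,0,0,9],
  [0,0,0,0,9],
  [0,0,0,0,9],
  [0,0,0,0,9],
  [0,0,0,0,9],
  [0,0,3,0,9],
  [0,0,8,0,9],
  [0,0,12,0,9],
  [5,0,12,0.07,9],
  [10,0,12,0.14,9],
  [14,-0.4,12,0.2,9],
  [18.7,-0.7,12,0.2,9],
  [18.7,-0.7,12,0.2,9],
  [18.7,-0.7,12,0.2,9],
])

```text
clock: 16.0
position: [0.6507, -0.0581, 0.2165]
ee_rot: [-2.025, -2.401, -0.004]
force: [-1.1, 0.2, 0.9]
width: 0.981
```

>>> carry_out([
  [0,-0.1,-4,0.01,9],
  [0,-0.1,-8,0.01,9],
  [0,-0.1,-11,0.01,9],
  [0,-0.1,-12,0.01,9],
  [0,-0.1,-12,0.01,9],
  [0,-0.1,-12,0.01,1.5],
  [0,-0.1,-12,0.01,1.5],
  [0,-0.1,-12,0.01,1.5],
  [0,-0.1,-12,0.01,1.5],
  [0,-0.1,-12,0.01,1.5],
  [0,-0.1,-12,0.01,1.5],
  [0,-0.1,-12,0.01,1.5],
  [0,-0.1,-12,0.01,1.5],
  [0,-0.1,-12,0.01,1.5],
])

```text
clock: 17.4
position: [0.6507, -0.059, 0.0964]
ee_rot: [-2.013, -2.411, -0.004]
force: [-0.2, -0.1, -0.2]
width: 0.283
```

>>> carry_out([
  [0,0,4,0,1.5],
  [0,0,8,0,1.5],
  [0,0,12,0,1.5],
  [-4,-1.3,12,-0.05,1.5],
  [-8,-2.6,12,-0.1,1.5],
  [-12,-3.9,12,-0.15,1.5],
  [-16,-5.2,12,-0.2,1.5],
  [-19,-6.1,12,-0.205,1.5],
  [-19,-6.1,12,-0.205,1.5],
  [-19,-6.1,8,-0.205,1.5],
  [-19,-6.1,5,-0.205,1.5],
  [-19,-6.1,2.5,-0.205,1.5],
  [-19,-6.1,1,-0.205,1.5],
  [-19,-6.1,0.2,-0.205,1.5],
  [-19,-6.1,0.1,-0.205,1.5],
  [-19,-6.1,0.1,-0.205,1.5],
])

```text
clock: 19.0
position: [0.4612, -0.1199, 0.0978]
ee_rot: [2.249, 2.193, 0.005]
force: [0.1, -0.2, -2.2]
width: 0.283
```

>>> carry_out([
  [0,0,0,0,9],
  [0,0,0,0,9],
  [0,0,0,0,9],
  [0,0,0,0,9],
  [0,0,0,0,9],
  [0,0,0,0,9],
  [0,0,3,0,9],
  [0,0,8,0,9],
  [0,0,13,0,9],
  [2,1,18,0,9],
  [3,2,23,0,9],
  [3,2,26,0,9],
  [3,-2,28,0,9],
  [3,-3,28,0,9],
  [3,-3,28,0,9],
])

```text
clock: 20.5
position: [0.4909, -0.152, 0.3777]
ee_rot: [2.253, 2.188, 0.004]
force: [0.3, 0.3, -0.4]
width: 0.979
```

```bash
python3 - <<'E'
from h import *
C,im,d=shot("wrist","w4"); s=arm.observe(); print(s["position"],s["ee_rot"],s["clock"])
P=cloud(C,d); x,y,z=P[...,0],P[...,1],P[...,2]
m=((z>.062)&(z<.074)&(d>0)).astype(np.uint8); n,l,st,ce=cv2.connectedComponentsWithStats(m)
for i in range(1,n):
    if st[i,4]>200:
        r=cv2.minAreaRect(P[l==i][:,:2].astype(np.float32)*1000); print(ce[i].round(),st[i,4],np.round(r[0],1),np.round(r[1],1),round(r[2],1),np.median(P[l==i][:,2]).round(4),np.ptp(P[l==i][:,2]).round(4))
E
```

```text
[ 0.49072823 -0.15027801  0.37708475] [-2.25075483 -2.19019123 -0.00381127] 20.55
[286.   4.] 413 [466.1  61.5] [ 7.4 41.4] 88.5 0.068 0.0088
[286.  56.] 1608 [464.5  14. ] [44.9 45. ] 11.5 0.0685 0.0115
[601.  99.] 1646 [805.3 -36.4] [56.  34.2] 29.5 0.0653 0.0064
[288. 123.] 1184 [462.7 -52. ] [44.3 44.6] 42.7 0.0684 0.0105
[289. 186.] 970 [ 460.1 -120.8] [50.8 26. ] 88.5 0.0683 0.0097
```

View pics/w4.png

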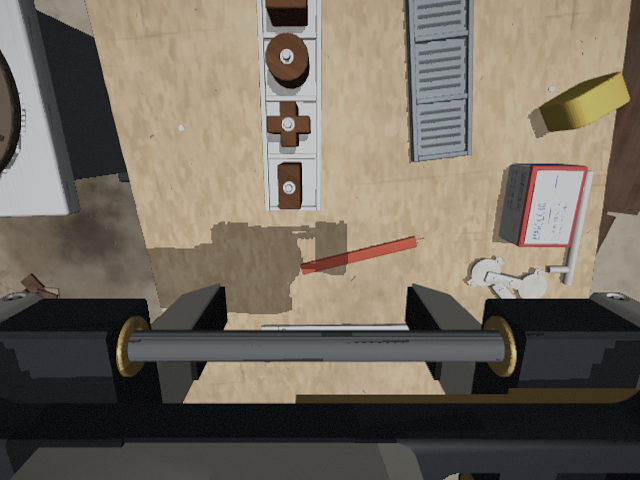

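All four feet are in the white rack and level, with every top at z 0.068. I'll check the centring of the slim foot (289,186), which has the least room along the row, and of the square foot.

```bash
python3 - <<'E'
from h import *
im=cv2.imread("pics/w4.png"); cv2.imwrite("pics/w4c.png",cv2.resize(im[60:220,245:340],None,fx=3.7,fy=3.7,interpolation=cv2.INTER_CUBIC))
C=cal("wrist"); P=cloud(C,np.load("pics/w4.npy"))
# heights along columns just beside the slim foot
for u in (270,273,312,315):
    print(u,[(v,*P[v,u,1:].round(3)) for v in range(148,214) if P[v,u,2]>.0125 or P[v,u,2]<.004][:24])
print(C[2])
E
```

```text
270 [(153, np.float64(-0.082), np.float64(0.015)), (154, np.float64(-0.083), np.float64(0.015)), (155, np.float64(-0.084), np.float64(0.016)), (156, np.float64(-0.086), np.float64(0.016)), (157, np.float64(-0.087), np.float64(0.016)), (186, np.float64(-0.073), np.float64(0.47)), (206, np.float64(-0.15), np.float64(0.014)), (207, np.float64(-0.151), np.float64(0.015)), (208, np.float64(-0.152), np.float64(0.015)), (209, np.float64(-0.154), np.float64(0.016)), (210, np.float64(-0.155), np.float64(0.016)), (211, np.float64(-0.159), np.float64(0.001)), (212, np.float64(-0.161), np.float64(0.0)), (213, np.float64(-0.162), np.float64(0.0))]
273 [(153, np.float64(-0.082), np.float64(0.014)), (154, np.float64(-0.083), np.float64(0.016)), (155, np.float64(-0.084), np.float64(0.017)), (156, np.float64(-0.086), np.float64(0.015)), (157, np.float64(-0.087), np.float64(0.015)), (206, np.float64(-0.15), np.float64(0.013)), (207, np.float64(-0.151), np.float64(0.015)), (208, np.float64(-0.152), np.float64(0.015)), (209, np.float64(-0.154), np.float64(0.015)), (210, np.float64(-0.155), np.float64(0.
[... 686 characters left out ...]
oat64(-0.003)), (213, np.float64(-0.163), np.float64(0.0))]
315 [(153, np.float64(-0.083), np.float64(0.015)), (154, np.float64(-0.085), np.float64(0.016)), (155, np.float64(-0.086), np.float64(0.015)), (156, np.float64(-0.087), np.float64(0.016)), (157, np.float64(-0.088), np.float64(0.016)), (206, np.float64(-0.151), np.float64(0.015)), (207, np.float64(-0.153), np.float64(0.015)), (208, np.float64(-0.154), np.float64(0.015)), (209, np.float64(-0.155), np.float64(0.015)), (210, np.float64(-0.157), np.float64(0.016)), (211, np.float64(-0.161), np.float64(-0.002)), (212, np.float64(-0.162), np.float64(0.001)), (213, np.float64(-0.164), np.float64(-0.0))]
[ 0.49219837 -0.07268215  0.47026875]
```

View pics/w4c.png

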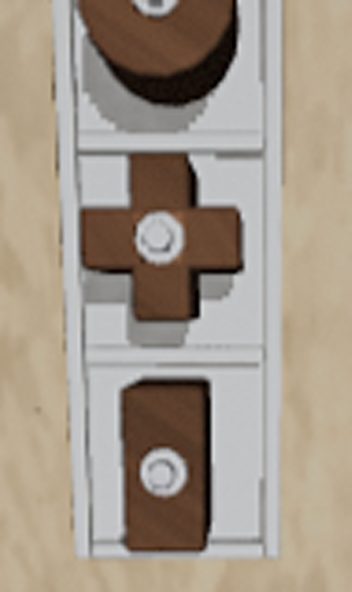

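The slim foot is within 2 mm of its bay centre (lips at -0.085 and -0.1535, foot at -0.121). I'll take one look above bay 1 to check the square foot the same way.

>>> carry_out([
  [2,4,0,0,9],
  [2,8,0,0,9],
  [2,12,0,0,9],
  [2,14,0,0,9],
  [2,14,0,0,9],
  [2,14,0,0,9],
  [2,14,0,0,9],
])

```text
clock: 21.25
position: [0.5105, -0.0109, 0.3765]
ee_rot: [-2.251, -2.189, -0.002]
force: [0.0, 0.2, 0.3]
width: 0.978
```

```bash
python3 - <<'E'
from h import *
C,im,d=shot("wrist","w5"); P=cloud(C,d); x,y,z=P[...,0],P[...,1],P[...,2]
m=((z>.062)&(z<.074)&(d>0)&(x<.55)).astype(np.uint8); n,l,st,ce=cv2.connectedComponentsWithStats(m)
for i in range(1,n):
    if st[i,4]>200:
        q=P[l==i]; r=cv2.minAreaRect(q[:,:2].astype(np.float32)*1000); print(ce[i].round(),np.round(r[0],1),np.round(r[1],1),round(r[2],1))
for a,b in ((.434,.443),(.490,.497)):
    k=(x>a)&(x<b)&(z>.0135)&(z<.019)&(d>0)&(y>-.17)&(y<.14); h,e=np.histogram(y[k],np.arange(-.17,.14,.002)); 
    ks=[round(v+.001,3) for v,c in zip(e,h) if c>=4]; print(ks)
for a in ("x",): 
    k=(z>.0135)&(z<.019)&(d>0)&(y>.06)&(y<.1)&(x<.53)&(x>.4); print(np.percentile(x[k],[1,99]))
E
```

```text
[275. 133.] [466.5  79.8] [41.2 42.1] 88.8
[277. 192.] [465.1  14.6] [45.  44.4] 41.9
[278. 246.] [462.7 -51.7] [43.9 44.2] 43.3
[279. 298.] [ 460.2 -120.6] [52.6 26.2] 88.8
[np.float64(-0.153), np.float64(-0.087), np.float64(-0.085), np.float64(-0.083), np.float64(-0.021), np.float64(-0.019), np.float64(-0.017), np.float64(0.047), np.float64(0.049), np.float64(0.051), np.float64(0.091), np.float64(0.093), np.float64(0.097), np.float64(0.099), np.float64(0.101), np.float64(0.105), np.float64(0.107), np.float64(0.109), np.float64(0.113), np.float64(0.115), np.float64(0.117), np.float64(0.119), np.float64(0.121), np.float64(0.123), np.float64(0.125), np.float64(0.127), np.float64(0.129), np.float64(0.131), np.float64(0.133), np.float64(0.135), np.float64(0.137), np.float64(0.139)]
[np.float64(-0.159), np.float64(-0.157), np.float64(-0.155), np.float64(-0.153), np.float64(-0.151), np.float64(-0.149), np.float64(-0.147), np.float64(-0.145), np.float64(-0.143), np.float64(-0.141), np.float64(-0.139), np.float64(-0.137), np.float64(-0.135), np.float64(-0.133), np.float64(-0.131), np.float6
[... 456 characters left out ...]
oat64(-0.057), np.float64(-0.055), np.float64(-0.053), np.float64(-0.051), np.float64(-0.049), np.float64(-0.045), np.float64(-0.043), np.float64(-0.041), np.float64(-0.039), np.float64(-0.035), np.float64(-0.031), np.float64(-0.027), np.float64(-0.023), np.float64(-0.021), np.float64(-0.019), np.float64(-0.011), np.float64(-0.003), np.float64(0.045), np.float64(0.047), np.float64(0.049), np.float64(0.051), np.float64(0.113), np.float64(0.115), np.float64(0.117), np.float64(0.119), np.float64(0.121), np.float64(0.123), np.float64(0.125), np.float64(0.127), np.float64(0.129), np.float64(0.131), np.float64(0.133), np.float64(0.135), np.float64(0.137), np.float64(0.139)]
[0.42967278 0.50326161]
```

View pics/w5.png

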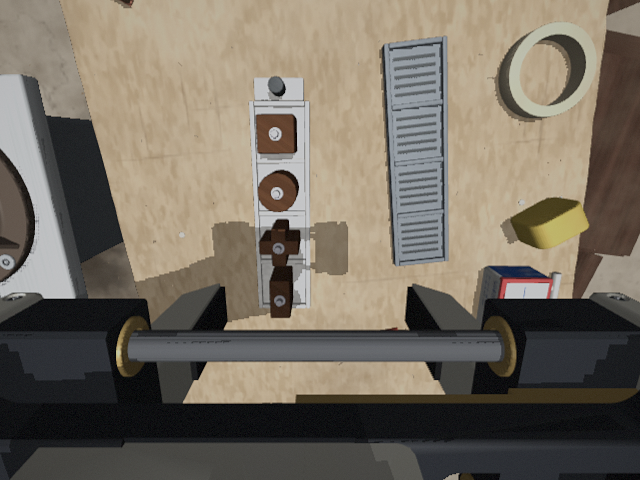

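From the post the fitting rack holds square (275,133), round (277,192), cross (278,246) and slim (279,298), each within about 3 mm of its bay centre, and the grey rack is empty. I'm handing the job in.

```bash
python3 -c "
from cell import arm
print(arm.sign_off())"
```

```text
the job is handed in; nothing more can be done
None
```

I moved all four feet to the white fitting rack and handed the job in at about 21 s. Counted from the post they stand square, round, cross, slim, the same order as the slices on the strip.

**Final position:** in the last wrist picture every foot stands upright, with its top at about 0.068 m, as it should be on the bay floor. Each is close to its bay centre: the square about 3 mm off along the row, the other three 2 mm or less.

**Grips and forces:** the gripper opening on each foot matched its given size (41.6, 45.7, 47.8 and 26 mm). The forces read at the end of each move stayed under 5 N, and the gripper was clear of everything at hand-in.

**Disagreement:** a first estimate of the rack centre, from pixels picked by eye in the scene and side pictures, was about 14 mm off along the row. I used the close wrist-camera measurement instead, and later wrist views of the bay lips bore it out to within a few millimetres. No other check failed.

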